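Select the amber filter and open the shutter

TASK

Get the filter stand ready for amber light: with one finger, push on the arms of the filter wheel until the amber glass sits centred over the lamp window, covering all of it; only then push the red post of the shutter lever all the way round to its stop, so that the shutter is fully open. Nothing is to be gripped or lifted: do not touch the glass discs, do not shift the stand, leave the other things on the bench where they are, and take your hand away at the end.

Things in the scene. Friction and masses are not known exactly. Their poses are not given: they have to be found in the camera images.
- stand: Teal filter stand, a loose 4 kg base plate 170 (x) by 310 (y) by 14 mm high on the bench. Origin on the bench under the wheel's hub; the plate spans y -95 to +215 mm; the lamp window and shutter lever lie on its +y side. Place varies; its yaw stays within 0.45 rad. It shifts only if pushed hard.
- filter_wheel (a joint): Three-armed filter wheel, turns freely either way about the vertical hub axis, no stops or detents; rad, grows anticlockwise from above; 0 or any whole turn = amber exactly over the window. Friction 0.12 N m (2 to 3 N pushed halfway along an arm); it stays where left. Filters anticlockwise from above: amber, green, blue.
- hub (a point): On the wheel's axis at the arms' mid-height, 66 mm above the bench. Hub radius 18, nut's top at 86. Three straight aluminium arms, 120 degrees apart, 10 wide, 60 to 72 above the bench, bare from 18 to 75 mm from the axis; each ends in a black ring, 52 mm outside, centred 100 mm out. Below the arms it is open down to the base plate (14) but for the hub post (radius 14), lamp barrel and shutter.
- amber (a point): Centre of the amber (orange) glass disc, 42 mm across, recessed 5 mm below the top of its black ring; 100 mm from the hub axis, 67 mm above the bench; turns with the wheel. Touch the arm or ring, not the glass.
- green (a point): Centre of the green glass disc, as the amber one.
- blue (a point): Centre of the blue glass disc, as the amber one.
- window (a point): Centre of the lamp window: a pale disc 22 mm across in the top of a black barrel, 38 mm in diameter, top 24 mm above the bench. 100 mm from the hub axis along the stand's +y, fixed to the stand. While shut, the shutter's red blade (a 27 mm disc) hides the pale disc.
- shutter (a joint): Shutter lever, rad: 0 shut (its arm then points along the stand's +y, the blade over the window), 0.9 fully open against its stop. It opens clockwise seen from above, so the red post moves towards the stand's +x. Stiff: about 0.06 N m (1 N at the post), stays where left.
- pivot (a point): Vertical pivot of the shutter lever, 140 mm from the hub axis along the stand's +y, 27 mm above the bench; stays with the stand.
- post (a point): Top centre of the red upright finger post of the shutter lever: 12 mm diameter, standing on the lever arm (top face 33 mm above the bench) with its top 70 mm above the bench, 55 mm from the pivot; moves with the lever.
- eye_model: Bystander: eye model on a white 80 by 80 mm foot, 119 mm high, loose; origin under its centre.
- petri_dish: Bystander: clear dish 92 mm across, 17 mm high, loose; origin under its centre.
- carton: Bystander: white and orange carton 85 by 50 by 55 mm high, loose; origin under its centre.
- vial: Bystander: small bottle, 26 mm across and 60 mm high, loose; origin under its centre.
- amber_glass: The amber glass disc itself, 42 mm across, 4 mm thick; origin at the centre of its underside, 63 mm above the bench. Not to be touched.
- green_glass: The green glass disc itself, 42 mm across, 4 mm thick; origin at the centre of its underside, 63 mm above the bench. Not to be touched.
- blue_glass: The blue glass disc itself, 42 mm across, 4 mm thick; origin at the centre of its underside, 63 mm above the bench. Not to be touched.

How it is judged:
By the outcome, as a careful person would: the job done as asked, in the order asked, and still so for the second after the job is handed in, with the robot touching nothing.
It also fails if it takes over 58 s, if anything falls off the work surface, if the arm or the gripper's body presses on something with over 40 N, if the wrist force passes 120 N, or if a joint passes its speed limit or range.

ROBOT

A 6-joint arm with a two-finger parallel gripper is mounted at the origin on the work surface. World frame = base frame: x ahead of the robot, y to its left, z up, the work surface at z = 0. Lengths are in mm, angles in rad, forces in N, time in s.
With the tool pointing down it reaches from about 275 to 1000 mm from the base axis. Payload 8.4 kg.
Tool frame: the origin (TCP) lies at the very end of the fingers, on their centre line; the grasp point (between the pads) lies 19 mm behind it (r.pinch_z is the distance from the TCP to the grasp point, in mm); z points along the fingers, y is the direction in which the jaws open and shut (so a half turn about z gives the same grasp; the last joint's range is limited). The gripper opens to 85 mm and grips with 20 to 120 N. Pads are 22 mm wide; open, the fingers measure 114 mm over their backs; the gripper's body (76 mm by 85 mm) begins 54 mm behind the grasp point. The pads swing forward as they close: fully open they stand 13 mm farther back than shut.
Start: joints at [-1.32, 0.353, 1.633, -0, 1.155, -0.002], TCP at [156.321, -605.138, 231.281] pointing down, gripper open.
Joint ranges: [-2.63, 2.63], [-0.92, 2.1], [0.06, 2.66], [-1.3, 4.44], [0, 2.69], [-3.02, 3.02]. Speed limits (rad/s): [2.22, 2.22, 2.79, 3.14, 3.14, 3.14].

INTERFACE

Orientations are given as [roll, pitch, yaw] about the fixed x, y, z axes, in that order (R = Rz(yaw) Ry(pitch) Rx(roll)).
In Python, from rig import r, optics gives the robot as it stands.
- The arm moves only by the shell command python3 -m creep 'ROWS' [FORCE]. ROWS is JSON, a list of rows, each an object with "dp": the shift along the tool's x, y, z in mm, a list of three; "angular": the turn, a rotation vector about the tool's x, y, z in rad, a list of three; "fingers": the finger opening in mm, from 0 to 85.4. In form: [{"dp": [dx, dy, dz], "angular": [wx, wy, wz], "fingers": fingers}, ...]. A call has 1 to 5 rows; each row is the pose to reach, as a shift and turn from the pose commanded when the call began, along the tool's axes at that moment; what a row does not reach only later rows make up. A row lasts 1/12 s, in which the tool goes at most 41.7 mm and 7.16 degrees, less where a joint would pass 70% of its speed; a pose out of reach is approached as far as the arm can. A call with a gripper value outside its range is refused whole. The fingers move at their own pace and stop on an object; FORCE is the grip in N (left out, the last holds). Time passes only in rows, so rows that repeat a pose let the fingers close. It gives the time, the measured TCP pose, the force and the opening at its end, in the units of the state.
- r.sense(): the state, without advancing time (a new reading comes with each control period).
- optics.grab_frame(name): name is "side" or "top" or "wrist"; returns the picture (400x640x3 uint8, blue, green, red); there is no depth.
- optics.camera_params(name): a dict with "fx", "fy", "cx", "cy" (pixels), "eye" and "rotation" of the camera in the world; the wrist camera has in their place "T_tool_cam" (4x4, takes a point from camera to tool coordinates, whose origin is the TCP and whose axes are the flange's). Camera axes: x right, y up, looking along -z (the intrinsics and any distortion apply to the point x, -y, -z); pixel columns grow to the right and rows downward; lengths in mm; the calibration is good to about 2 mm. The wrist camera is an equidistant fisheye: a pixel r from the principal point sees the ray r / f radians off the axis. A picture is of the moment at which its call begins: read the wrist's pose just before it. camera_params takes no time and is no camera call.
- r.sign_off(): hands the job in, once; it reports no verdict.
The state is a dict: "clock": time; "qpos": joint angles; "qvel": joint speeds; "joint_efforts": joint torques, N m; "eef_pos": TCP position; "tcp_rot": TCP orientation; "contact_force": force on the tool from outside, world axes, zero at the start; "wrist_torque": the same for the moment, N m; "opening": opening from 0.0 (shut) to 1.0 (fully open).
Only numpy, scipy, OpenCV 4.12 (cv2) and the standard library are available. Lean on these libraries where they do the work, as an engineer would, in place of code of your own. Each camera call takes 0.05 s, during which the arm holds its last target.

## Working session

There is one attempt and no reset: what is moved stays moved. The work goes in short steps, Python scripts to look and compute and a shell command to move; the robot and the scene stay as the last step left them, time stands still between calls to the robot, and variables do not carry over. Pictures are saved under pics/ and viewed, and the job is handed in when it is done.

```bash
mkdir -p pics; ls
python3 - <<'E'
from rig import r, optics
import cv2
s=r.sense();print(s)
for n in ["side","top","wrist"]:
    im=optics.grab_frame(n);cv2.imwrite(f"pics/{n}0.png",im);print(n,optics.camera_params(n))
E
```

```text
pics
{'clock': 0.0, 'qpos': array([-1.32041765e+00,  3.53658836e-01,  1.63416686e+00, -5.08647476e-06,
        1.15520634e+00, -2.39482669e-03]), 'qvel': array([ 6.73017117e-05,  6.15159837e-04,  1.26866153e-03,  5.54527455e-04,
       -1.11358267e-03,  7.64109457e-04]), 'joint_efforts': array([ 1.64119912e-03, -6.05242109e+01, -3.42078209e+01,  5.04428124e-05,
        9.26357810e-03,  2.86512318e-05]), 'eef_pos': array([ 156.18448697, -604.65565154,  230.54101271]), 'tcp_rot': array([-3.14015327e+00,  1.20347541e-06,  2.52775559e-01]), 'contact_force': array([ 0.29606035,  0.2185292 , -0.3530132 ]), 'wrist_torque': array([ 0.01135521,  0.01508561, -0.00710355]), 'opening': 1.0017176593944463}
side {'fx': 376.82131464055465, 'fy': 376.82131464055465, 'cx': 324.0422437145281, 'cy': 197.9049239279254, 'eye': array([ 462.48345438, -570.54005837,  613.44133139]), 'rotation': array([ 0.78955469,  0.01703777, -0.27007776])}
top {'fx': 504.1397900301031, 'fy': 504.1397900301031, 'cx': 320.30624484754264, 'cy': 201.03095417590131, 'eye': array([ 375.93502199,  -26.85537752, 1302.19485198]), 'rotation': array([ 0.17296342, -0.0215121 , -1.57855809])}
wrist {'fx': 309.70691628693146, 'fy': 309.70691628693146, 'cx': 320.58503433682824, 'cy': 194.80348519256475, 'T_tool_cam': array([[ 1.34656786e-05,  9.66320411e-01,  2.57341920e-01,
         6.47411110e+01],
       [ 9.99999978e-01,  4.13687718e-05, -2.07665999e-04,
         5.18843415e-02],
       [-2.11317812e-04,  2.57341917e-01, -9.66320389e-01,
        -1.40861419e+02],
       [ 0.00000000e+00,  0.00000000e+00,  0.00000000e+00,
         1.00000000e+00]])}
```

View pics/side0.png

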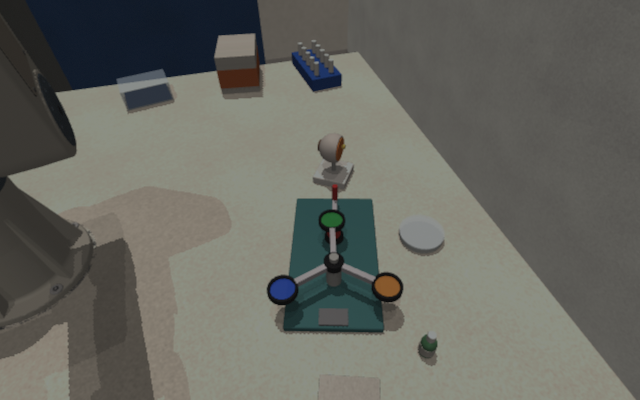

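View pics/top0.png

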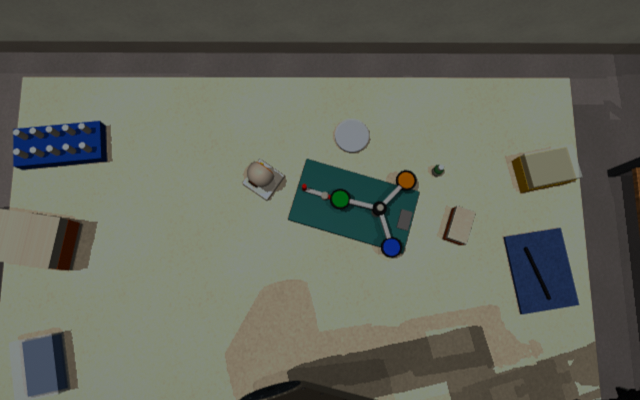

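View pics/wrist0.png

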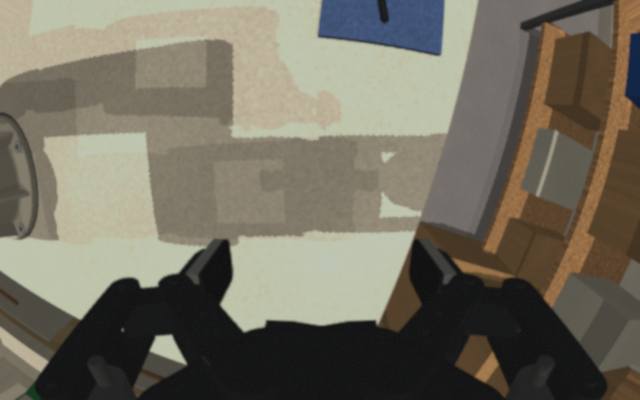

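Run:
```python
import cv2
t=cv2.imread("pics/top0.png");s=cv2.imread("pics/side0.png")
cv2.imwrite("pics/topc.png",cv2.resize(t[115:265,240:480],None,fx=3.333,fy=3.333,interpolation=cv2.INTER_CUBIC))
cv2.imwrite("pics/sidec.png",cv2.resize(s[175:335,255:455],None,fx=3.75,fy=3.75,interpolation=cv2.INTER_CUBIC))
```

```text
(no output)
```

View pics/topc.png

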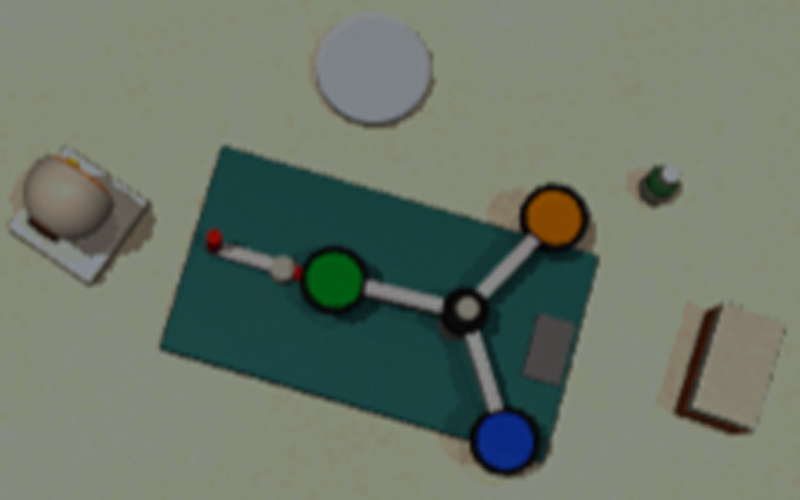

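View pics/sidec.png

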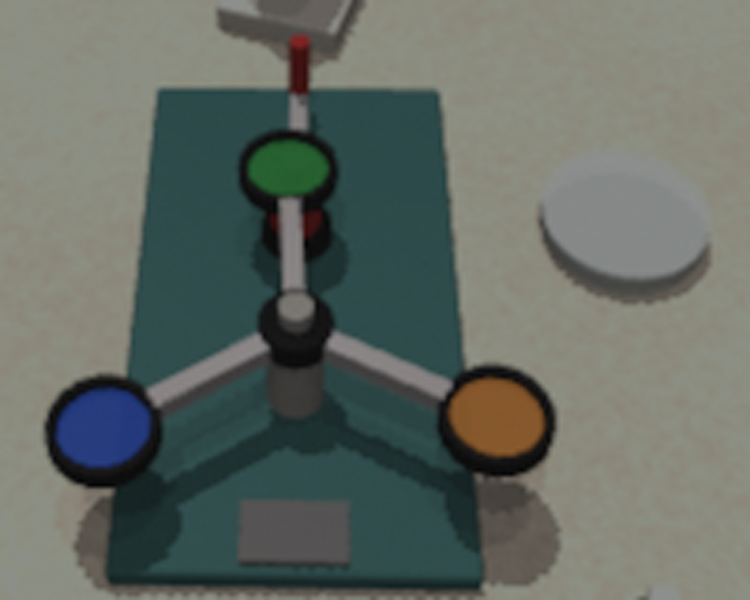

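```bash
cat > h.py <<'E'
import numpy as np,cv2
from rig import r,optics
from scipy.spatial.transform import Rotation as R
def ray(name,px,tcp=None):
    p=optics.camera_params(name);px=np.array(px,float)
    d=np.array([(px[0]-p['cx'])/p['fx'],-(px[1]-p['cy'])/p['fy'],-1.])
    if name=='wrist':
        u=np.array([(px[0]-p['cx']),-(px[1]-p['cy'])])/p['fx'];th=np.hypot(*u)
        d=np.array([*(u/th*np.sin(th)),-np.cos(th)]) if th>0 else np.array([0,0,-1.])
        T=p['T_tool_cam'];Rt=R.from_euler('xyz',tcp[1]).as_matrix()
        return tcp[0]+Rt@T[:3,3], Rt@T[:3,:3]@d
    return p['eye'],R.from_euler('xyz',p['rotation']).as_matrix()@(d/np.linalg.norm(d))
def atz(name,px,z,tcp=None):
    e,d=ray(name,px,tcp);return e+d*(z-e[2])/d[2]
def tri(rays):
    A=0;b=0
    for e,d in rays:
        P=np.eye(3)-np.outer(d,d)/(d@d);A=A+P;b=b+P@e
    x=np.linalg.solve(A,b);return x,[np.linalg.norm((np.eye(3)-np.outer(d,d)/(d@d))@(x-e)) for e,d in rays]
def T(c):return (c[0]/3.3333+240-.35,c[1]/3.3333+115-.35)
def S(c):return (c[0]/3.75+255-.37,c[1]/3.75+175-.37)
E
python3 - <<'E'
from h import *
np.set_printoptions(precision=1,suppress=True)
P=dict(amber=[(554,218),(497,419),67],green=[(334,279),(288,169),67],blue=[(504,440),(104,430),67],nut=[(467,309),(296,306),86],post=[(215,237),(300,42),70],c1=[(222,147),(438,91),14],c2=[(598,256),(482,577),14],c4=[(161,349),(159,91),14])
D={}
for k,(a,b,z) in P.items():
    x,e=tri([ray('top',T(a)),ray('side',S(b))]);D[k]=x
    print(k,x,np.array(e[:1]),'top@z',atz('top',T(a),z)[:2],'side@z',atz('side',S(b),z)[:2])
h=(D['amber']+D['green']+D['blue'])/3;print('mean',h)
for k in ['amber','green','blue','post']:
    d=D[k]-h;print(k,np.degrees(np.arctan2(d[1],d[0])),np.hypot(*d[:2]))
for k,px in [('eye',T((80,215))),('dish',T((374,70))),('vial',T((660,185))),('carton',T((735,365)))]:
    print(k,atz('top',px,10))
E
```

```text
amber [ 643.7 -270.    71.3] [0.3] top@z [ 644.3 -270.8] side@z [ 645.4 -267.6]
green [ 597.1 -103.5   72.2] [0.1] top@z [ 598.2 -103.9] side@z [598.3 -99. ]
blue [ 476.8 -227.    70.5] [0.1] top@z [ 477.1 -227.6] side@z [ 476.8 -224.8]
nut [ 572.1 -199.8   89.4] [0.7] top@z [ 572.  -200.3] side@z [ 573.5 -197.3]
post [629.5 -15.1  73.7] [0.3] top@z [629.9 -15. ] side@z [630.9 -11.3]
c1 [713.9 -20.3  16. ] [0.5] top@z [713.9 -20.2] side@z [715.2 -18.4]
c2 [ 624.5 -313.7   18.9] [0.2] top@z [ 625.2 -314.7] side@z [ 626.  -311.6]
c4 [553.7  27.3  15.6] [0.6] top@z [553.3  27.4] side@z [554.6  29. ]
mean [ 572.5 -200.2   71.3]
amber -44.448240033287945 99.68056715187096
green 75.7276275115911 99.70500859522683
blue -164.3480979097585 99.42766576782023
post 72.89647027839742 193.61685435743826
eye [660.2  91.4  10. ]
dish [ 778.2 -141.9   10. ]
vial [ 683.2 -367.4   10. ]
carton [ 539.1 -419.3   10. ]
```

```bash
cat >> h.py <<'E'
def go(p,yawdeg):
    s=r.sense();M=R.from_euler('xyz',s['tcp_rot'])
    G=R.from_euler('xyz',[np.pi,0,np.radians(yawdeg)])
    return np.round(M.inv().apply(np.array(p)-s['eef_pos']),1),np.round((M.inv()*G).as_rotvec(),3)
def st():
    s=r.sense();print(round(s['clock'],2),np.round(s['eef_pos'],1),np.round(np.degrees(s['tcp_rot']),1),np.round(s['contact_force'],1),round(s['opening'],2),np.round(s['qpos'],2))
E
python3 -c "
from h import *
print(go([578,-268.5,180],-44.5))"
```

```text
(array([ 492.5, -220.1,   51. ]), array([-1.000e-03,  1.000e-03,  1.029e+00]))
```

```bash
python3 -m creep '[{"dp":[35,-16,4],"angular":[0,0,0.075],"fingers":0},{"dp":[70,-31,7],"angular":[0,0,0.15],"fingers":0},{"dp":[105,-47,11],"angular":[0,0,0.22],"fingers":0},{"dp":[140,-63,14],"angular":[0,0,0.29],"fingers":0},{"dp":[175,-78,18],"angular":[0,0,0.365],"fingers":0}]' 20; python3 -c "
from h import *
st();print(go([578,-268.5,180],-44.5))"
```

```text
clock: 0.57
eef_pos: [307.2, -484.4, 213.1]
tcp_rot: [-3.141, 0.0, -0.116]
contact_force: [0.0, -0.9, -0.3]
opening: 0.297
0.57 [ 307.2 -484.4  213.1] [-180.     0.    -6.7] [ 0.  -0.9 -0.3] 0.3 [-1.01  0.29  1.76  0.    1.09  0.68]
(array([ 244. , -245.8,   33.1]), array([-0.   ,  0.   ,  0.661]))
```

```bash
python3 -m creep '[{"dp":[24,-25,3],"angular":[0,0,0.066],"fingers":0},{"dp":[49,-49,7],"angular":[0,0,0.132],"fingers":0},{"dp":[73,-74,10],"angular":[0,0,0.198],"fingers":0},{"dp":[98,-98,13],"angular":[0,0,0.264],"fingers":0},{"dp":[122,-123,17],"angular":[0,0,0.33],"fingers":0}]'; python3 -c "
from h import *
st();print(go([578,-268.5,180],-44.5))"
```

```text
clock: 0.98
eef_pos: [442.5, -376.1, 196.2]
tcp_rot: [3.142, -0.0, -0.445]
contact_force: [0.6, -0.2, 0.5]
opening: -0.005
0.98 [ 442.5 -376.1  196.2] [180.   -0.  -25.5] [ 0.6 -0.2  0.5] -0.0 [-0.71  0.32  1.76 -0.    1.06  1.31]
(array([  75.9, -155.5,   16.2]), array([ 0.   , -0.   ,  0.331]))
```

```bash
python3 -m creep '[{"dp":[15,-31,3],"angular":[0,0,0.066],"fingers":0},{"dp":[30,-62,6],"angular":[0,0,0.132],"fingers":0},{"dp":[45,-93,10],"angular":[0,0,0.198],"fingers":0},{"dp":[61,-124,13],"angular":[0,0,0.264],"fingers":0},{"dp":[76,-155,16],"angular":[0,0,0.331],"fingers":0}]'
python3 - <<'E'
from h import *
s=r.sense()
im=optics.grab_frame('wrist');cv2.imwrite('pics/w1.png',im)
cv2.imwrite('pics/s1.png',optics.grab_frame('side'))
st();print(go([578,-268.5,50],-44.5));print(np.round(s['eef_pos'],2),s['tcp_rot'])
E
```

```text
clock: 1.4
eef_pos: [577.4, -268.3, 179.9]
tcp_rot: [3.141, 0.0, -0.776]
contact_force: [0.1, -0.3, -0.3]
opening: 0.001
1.5 [ 579.4 -266.5  179.5] [-179.9    0.   -44.2] [-0.5 -0.8  0.1] -0.0 [-0.43  0.42  1.65  0.    1.07  1.91]
(array([  0.4,   2.6, 129.5]), array([-0.001,  0.   ,  0.004]))
[ 577.41 -268.32  179.86] [ 3.14146571e+00  3.06585695e-04 -7.76316783e-01]
```

View pics/w1.png

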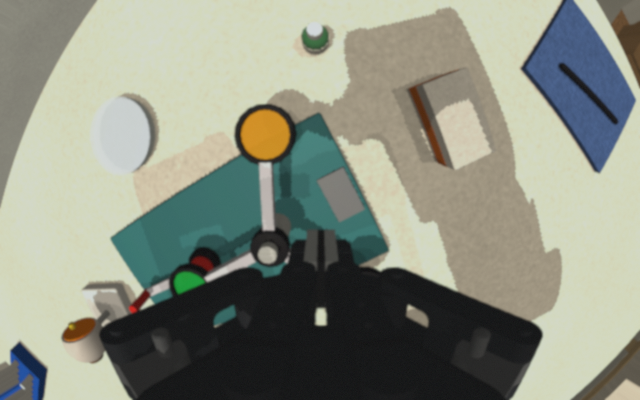

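View pics/s1.png

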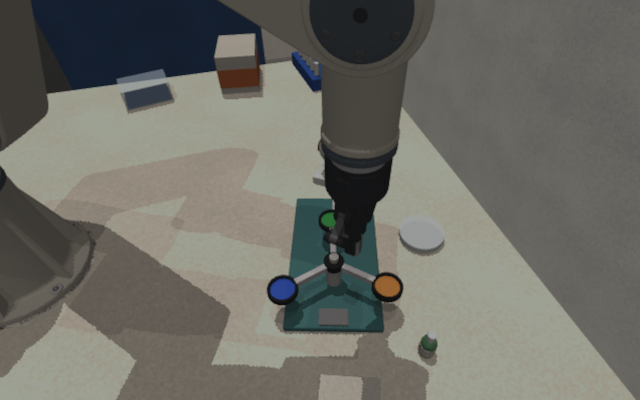

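```bash
python3 - <<'E'
from h import *
t=(np.array([577.41,-268.32,179.86]),[ 3.14146571e+00,3.06585695e-04,-7.76316783e-01])
for n,px,z in [('amber',(265,134),67),('nut',(267,253),86)]: print(n,atz('wrist',px,z,t))
print(go([578,-268.5,56],-44.5))
E
python3 -m creep '[{"dp":[0,0,30],"angular":[0,0,0],"fingers":0},{"dp":[0,0,60],"angular":[0,0,0],"fingers":0},{"dp":[0,0,90],"angular":[0,0,0],"fingers":0},{"dp":[0,0,115],"angular":[0,0,0],"fingers":0},{"dp":[0,0,124],"angular":[0,0,0],"fingers":0}]'
python3 - <<'E'
from h import *
s=r.sense()
im=optics.grab_frame('wrist');cv2.imwrite('pics/w2.png',im)
st()
E
```

```text
amber [ 644.42899951 -270.28129033   67.        ]
nut [ 574.35203576 -202.20769216   86.        ]
(array([  0.4,   2.6, 123.5]), array([-0.001,  0.   ,  0.004]))
clock: 1.92
eef_pos: [573.4, -269.0, 52.5]
tcp_rot: [3.14, 0.005, -0.773]
contact_force: [-0.8, 0.1, -0.7]
opening: 0.002
1.97 [ 573.5 -269.    52.4] [179.9   0.3 -44.3] [-1.5  0.1 -0.9] 0.0 [-0.44  0.58  1.73 -0.    0.84  1.9 ]
```

View pics/w2.png

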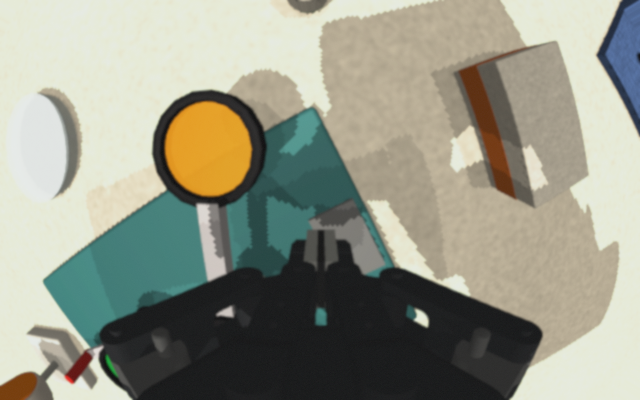

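Run:
```python
from h import *
st()
s=r.sense();M=R.from_euler('xyz',s['tcp_rot'])
print(M.inv().apply(np.array([572.7,-200.3,66])-s['eef_pos']))
```

```text
1.97 [ 573.5 -269.    52.4] [179.9   0.3 -44.3] [-1.5  0.1 -0.9] 0.0 [-0.44  0.58  1.73 -0.    0.84  1.9 ]
[-48.62484993 -48.57912391 -13.39156788]
```

```bash
python3 -m creep '[{"dp":[3,-6,-1],"angular":[0,0,0],"fingers":0},{"dp":[6,-12,-2],"angular":[0,0,0],"fingers":0},{"dp":[8,-18,-3],"angular":[0,0,0],"fingers":0},{"dp":[8,-22,-3],"angular":[0,0,0],"fingers":0},{"dp":[8,-24,-3],"angular":[0,0,0],"fingers":0}]'
python3 - <<'E'
from h import *
im=optics.grab_frame('wrist');cv2.imwrite('pics/w3.png',im)
st()
s=r.sense();M=R.from_euler('xyz',s['tcp_rot'])
h=M.inv().apply(np.array([572.7,-200.3,66])-s['eef_pos']);print(h)
# rotate about hub by anticlockwise a (tool z negative)
for a in (4,8,12,16,20):
    Q=R.from_rotvec([0,0,-np.radians(a)]);v=np.array([h[0],h[1],0]);print(a,v-Q.apply(v),np.radians(a))
E
```

```text
clock: 2.38
eef_pos: [600.4, -257.9, 60.8]
tcp_rot: [-3.141, -0.002, -0.772]
contact_force: [0.5, 0.5, 0.1]
opening: -0.0
2.43 [ 600.  -257.7   60.4] [-1.80e+02 -1.00e-01 -4.43e+01] [-0.   0.2  0.1] -0.0 [-0.41  0.58  1.69  0.    0.86  1.94]
[-59.59017996 -22.00779102  -5.68557748]
4 [ 1.39002721 -4.2104107   0.        ] 0.06981317007977318
8 [ 2.48296499 -8.50752844  0.        ] 0.13962634015954636
12 [  3.27348864 -12.87041811   0.        ] 0.20943951023931956
16 [  3.75774681 -17.27782414   0.        ] 0.2792526803190927
20 [  3.93338026 -21.70827409   0.        ] 0.3490658503988659
```

View pics/w3.png

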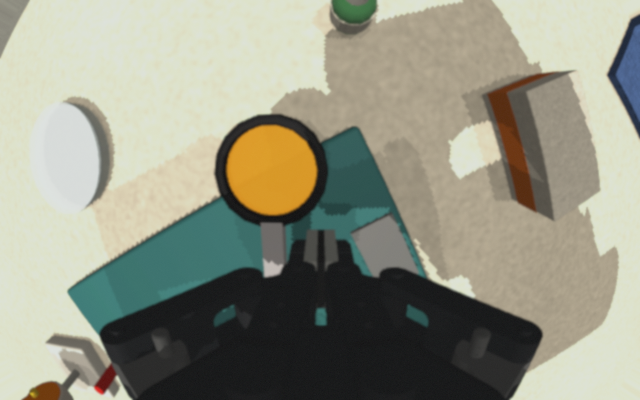

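```bash
python3 -m creep '[{"dp":[0,-4,3],"angular":[0,0,-0.07],"fingers":0},{"dp":[0.5,-8.5,4],"angular":[0,0,-0.14],"fingers":0},{"dp":[1,-13,5],"angular":[0,0,-0.21],"fingers":0},{"dp":[1.5,-17,5],"angular":[0,0,-0.28],"fingers":0},{"dp":[2,-21.5,5],"angular":[0,0,-0.35],"fingers":0}]'
python3 - <<'E'
from h import *
im=optics.grab_frame('wrist');cv2.imwrite('pics/w4.png',im)
st()
s=r.sense();M=R.from_euler('xyz',s['tcp_rot'])
h=M.inv().apply(np.array([572.7,-200.3,66])-s['eef_pos']);print(h)
E
```

```text
clock: 2.85
eef_pos: [615.1, -244.3, 54.6]
tcp_rot: [3.141, -0.0, -0.419]
contact_force: [-0.8, -1.7, 0.3]
opening: 0.003
2.9 [ 615.7 -243.7   54.7] [180.   -0.  -23.7] [-0.4  0.3  0. ] 0.0 [-0.38  0.6   1.67 -0.    0.87  1.61]
[-56.8834176  -22.43095045 -11.34109711]
```

View pics/w4.png

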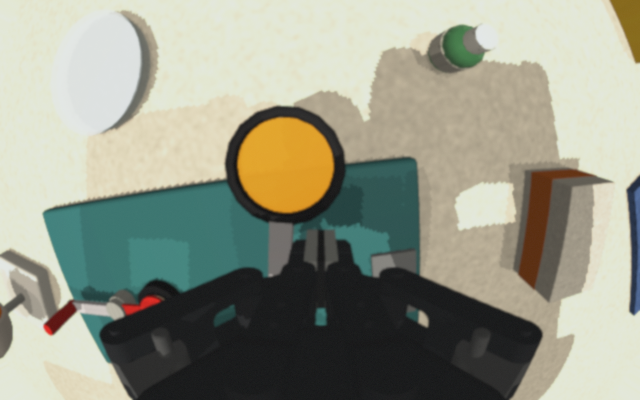

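```bash
python3 -m creep '[{"dp":[1.4,-4,0],"angular":[0,0,-0.07],"fingers":0},{"dp":[2.4,-8.1,0],"angular":[0,0,-0.14],"fingers":0},{"dp":[3.2,-12.3,0],"angular":[0,0,-0.21],"fingers":0},{"dp":[3.7,-16.5,0],"angular":[0,0,-0.28],"fingers":0},{"dp":[3.9,-20.8,0],"angular":[0,0,-0.35],"fingers":0}]'
cat >> h.py <<'E'
def chk(name):
    s=r.sense();M=R.from_euler('xyz',s['tcp_rot'])
    im=optics.grab_frame('wrist');cv2.imwrite('pics/'+name,im)
    h=M.inv().apply(np.array([572.7,-200.3,66])-s['eef_pos']);st();print('hub in tool',np.round(h,1))
    b,g,rr=[im[...,i].astype(int) for i in range(3)]
    m=((rr>130)&(rr-b>80)&(g>80)&(rr-g<120)).astype(np.uint8)
    n,l,stt,c=cv2.connectedComponentsWithStats(m)
    for i in range(1,n):
        if stt[i,4]>800:
            p=atz('wrist',c[i],67,(s['eef_pos'],s['tcp_rot']));d=p-[572.7,-200.3,67]
            print('amber?',c[i],stt[i],p[:2],'ang',np.degrees(np.arctan2(d[1],d[0])),'r',np.hypot(*d[:2]))
E
python3 -c "
from h import *
chk('w5.png')"
```

```text
clock: 3.32
eef_pos: [627.7, -227.2, 54.7]
tcp_rot: [3.141, -0.001, -0.071]
contact_force: [0.6, -3.1, -0.9]
opening: -0.002
3.37 [ 628.  -226.4   54.7] [ 1.8e+02 -1.0e-01 -3.8e+00] [ 0.4 -0.  -0.2] 0.0 [-0.35  0.61  1.66 -0.    0.87  1.29]
hub in tool [-56.8 -22.9 -11.4]
amber? [285.01645237 164.32780312] [ 237  117   97   96 7233] [ 672.48860504 -215.50557818] ang -8.663964568165305 r 100.94045424199408
```

```bash
python3 -m creep '[{"dp":[1.4,-4,0],"angular":[0,0,-0.07],"fingers":0},{"dp":[2.4,-8.1,0],"angular":[0,0,-0.14],"fingers":0},{"dp":[3.2,-12.3,0],"angular":[0,0,-0.21],"fingers":0},{"dp":[3.7,-16.5,0],"angular":[0,0,-0.28],"fingers":0},{"dp":[3.9,-20.8,0],"angular":[0,0,-0.35],"fingers":0}]'; python3 -c "
from h import *
chk('w6.png')"
python3 -m creep '[{"dp":[1.4,-4,0],"angular":[0,0,-0.07],"fingers":0},{"dp":[2.4,-8.1,0],"angular":[0,0,-0.14],"fingers":0},{"dp":[3.2,-12.3,0],"angular":[0,0,-0.21],"fingers":0},{"dp":[3.7,-16.5,0],"angular":[0,0,-0.28],"fingers":0},{"dp":[3.9,-20.8,0],"angular":[0,0,-0.35],"fingers":0}]'; python3 -c "
from h import *
chk('w7.png')"
```

```text
clock: 3.78
eef_pos: [633.4, -206.7, 54.8]
tcp_rot: [3.14, -0.001, 0.277]
contact_force: [1.4, -2.3, 0.4]
opening: 0.003
3.83 [ 633.2 -205.8   54.7] [ 1.80e+02 -1.00e-01  1.62e+01] [ 0.8 -0.3 -0.1] 0.0 [-0.32  0.61  1.66  0.    0.87  0.97]
hub in tool [-56.6 -22.7 -11.3]
amber? [284.61927811 163.3108837 ] [ 237  116   96   96 7231] [ 671.74462608 -180.06817806] ang 11.544968158379534 r 101.08988363843163
clock: 4.25
eef_pos: [631.5, -185.5, 54.8]
tcp_rot: [3.14, -0.001, 0.626]
contact_force: [3.1, -0.9, 0.4]
opening: -0.002
4.3 [ 631.  -184.7   54.7] [180.   -0.   36.2] [ 1.2 -0.   0.4] 0.0 [-0.29  0.6   1.68  0.    0.86  0.65]
hub in tool [-56.3 -22.4 -11.3]
amber? [283.9399695  162.28573409] [ 236  115   97   95 7213] [ 658.58315463 -146.80818397] ang 31.916470845585675 r 101.17949709450707
amber? [593.93241167 364.62775218] [ 564  329   60   71 1953] [ 672.45655822 -468.19556512] ang -69.57612497561323 r 285.8660608040129
```

View pics/w7.png

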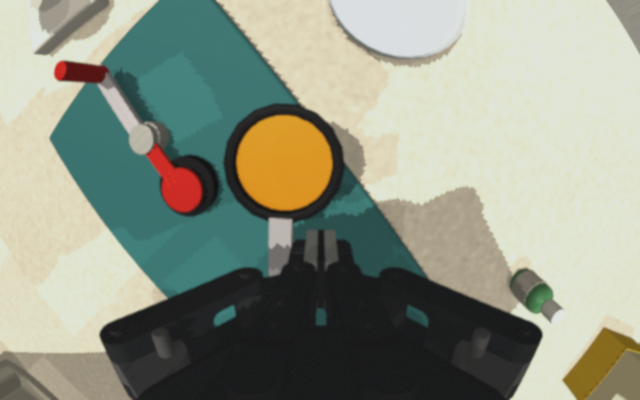

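```bash
python3 -m creep '[{"dp":[1.4,-4,0],"angular":[0,0,-0.07],"fingers":0},{"dp":[2.4,-8.1,0],"angular":[0,0,-0.14],"fingers":0},{"dp":[3.2,-12.3,0],"angular":[0,0,-0.21],"fingers":0},{"dp":[3.7,-16.5,0],"angular":[0,0,-0.28],"fingers":0},{"dp":[3.9,-20.8,0],"angular":[0,0,-0.35],"fingers":0}]'
python3 - <<'E'
from h import *
chk('w8.png')
im=cv2.imread('pics/w7.png');cv2.imwrite('pics/w7c.png',cv2.resize(im[40:240,30:240],None,fx=3,fy=3,interpolation=cv2.INTER_CUBIC))
E
```

```text
clock: 4.72
eef_pos: [622.4, -166.3, 54.7]
tcp_rot: [3.14, -0.001, 0.975]
contact_force: [2.7, 0.3, -0.2]
opening: 0.003
4.77 [ 621.6 -165.6   54.6] [180.   -0.   56.2] [ 1.6  0.  -0.2] 0.0 [-0.26  0.58  1.71  0.    0.85  0.33]
hub in tool [-56.  -22.  -11.3]
amber? [282.97084143 161.70133296] [ 235  114   96   96 7202] [ 634.37625859 -120.10707805] ang 52.43616830026448 r 101.1675125911423
```

View pics/w7c.png

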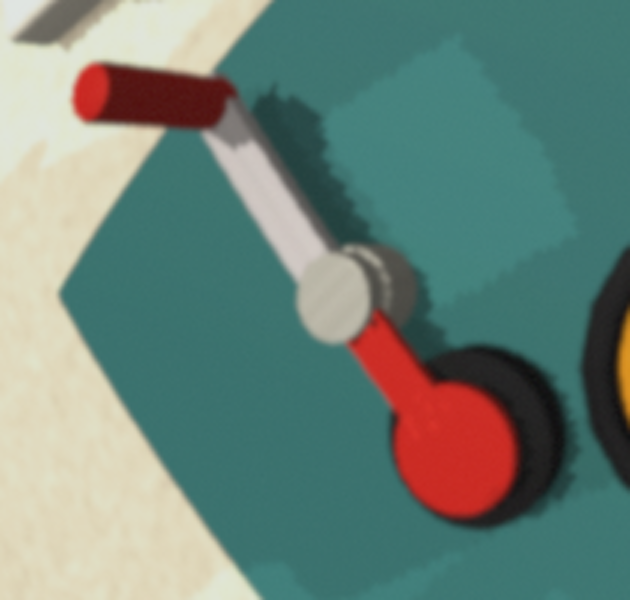

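View pics/w8.png

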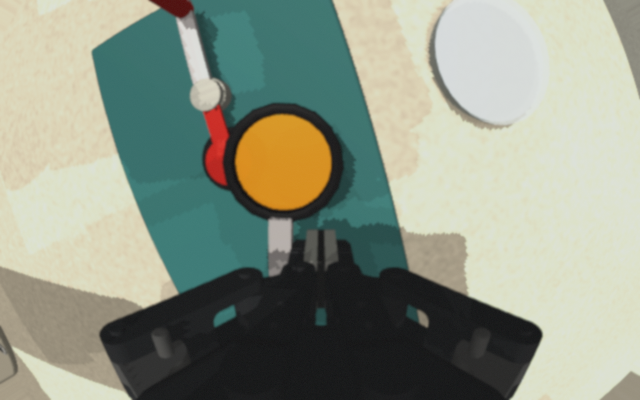

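Run:
```python
from h import *
t=(np.array([631.5,-185.5,54.8]),[3.14,-.001,.626])
H=np.array([572.7,-200.3])
for n,c,z in [('barrel',(478,437),24),('blade',(456,449),31),('post',(91,93),70),('corner',(60,293),14)]:
    p=atz('wrist',(c[0]/3+30-.3,c[1]/3+40-.3),z,t);d=p[:2]-H;print(n,p[:2],np.degrees(np.arctan2(d[1],d[0])),np.hypot(*d))
```

```text
barrel [ 605.07818277 -106.28498831] 70.99661218235948 99.43424532324698
blade [ 603.35409435 -105.17873871] 72.13777223098909 99.93862040762367
post [631.30375456 -16.74644258] 72.29310431687887 192.6818841771089
corner [557.59623592  24.94176624] 93.83627060695817 225.7475956674041
```

```bash
python3 -m creep '[{"dp":[1.4,-4,0],"angular":[0,0,-0.07],"fingers":0},{"dp":[2.4,-8.1,0],"angular":[0,0,-0.14],"fingers":0},{"dp":[3.2,-12.3,0],"angular":[0,0,-0.21],"fingers":0},{"dp":[3.7,-16.5,0],"angular":[0,0,-0.28],"fingers":0},{"dp":[3.9,-19.8,0],"angular":[0,0,-0.33],"fingers":0}]'
python3 - <<'E'
from h import *
chk('w9.png')
a=optics.grab_frame('side');cv2.imwrite('pics/s9.png',cv2.resize(a[175:335,255:455],None,fx=3.75,fy=3.75,interpolation=cv2.INTER_CUBIC))
a=optics.grab_frame('top');cv2.imwrite('pics/t9.png',cv2.resize(a[115:265,240:480],None,fx=3.3333,fy=3.3333,interpolation=cv2.INTER_CUBIC))
st()
E
```

```text
clock: 5.18
eef_pos: [607.8, -151.9, 54.6]
tcp_rot: [3.141, -0.0, 1.304]
contact_force: [1.9, 0.0, -0.2]
opening: 0.003
5.23 [ 607.2 -151.6   54.5] [180.   -0.   74.9] [1.  0.1 1.3] -0.0 [-0.25  0.56  1.76  0.    0.83  0.02]
hub in tool [-56.  -21.1 -11.4]
amber? [281.31116984 161.4359438 ] [ 234  114   96   96 7189] [ 603.55452843 -103.93539801] ang 72.24569847651931 r 101.183686636065
5.33 [ 607.2 -151.9   54.4] [-180.     0.    74.6] [ 0.  -0.7  0.1] -0.0 [-0.25  0.56  1.75 -0.    0.83  0.02]
```

View pics/w9.png

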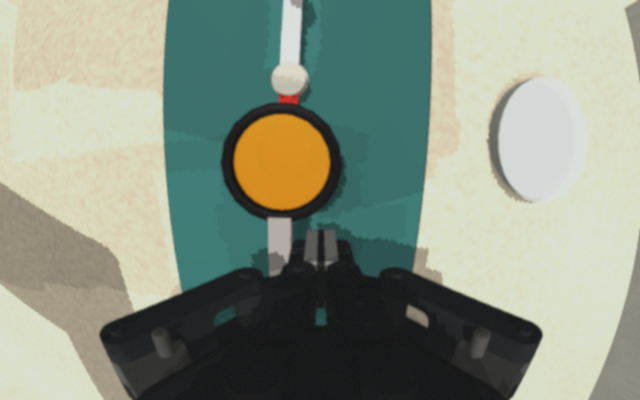

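View pics/s9.png

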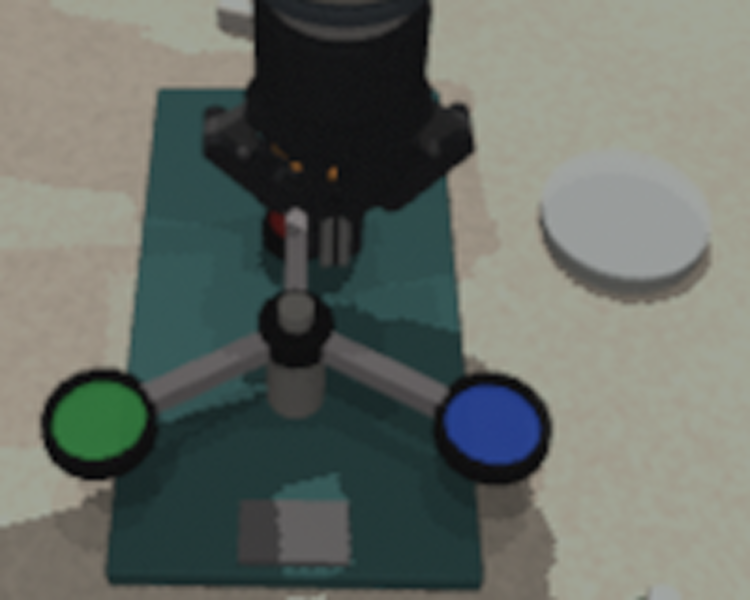

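View pics/t9.png

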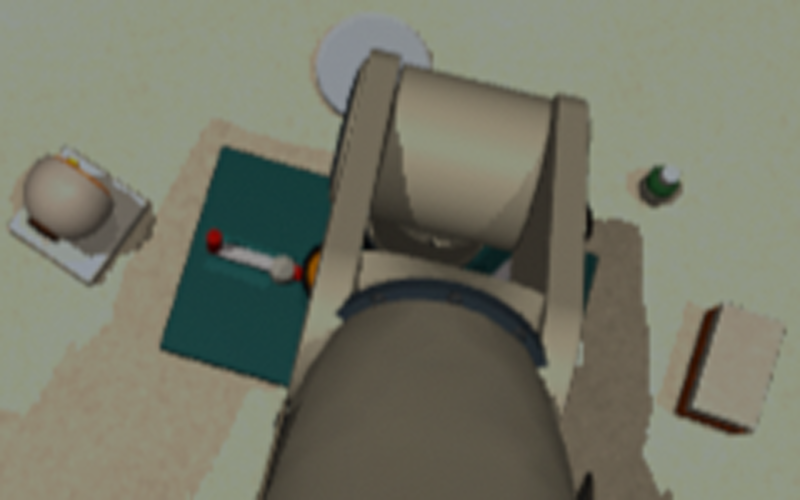

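Run:
```python
from h import *
H=np.array([572.4,-198])
for n,c in [('amber0',(497,419)),('blue0',(104,430)),('blue1',(492,427)),('green1',(99,422))]:
    p=atz('side',S(c),70.);d=p[:2]-H;print(n,p[:2],np.degrees(np.arctan2(d[1],d[0])),np.hypot(*d))
```

```text
amber0 [ 644.41734715 -269.28292253] -44.70635740727806 101.32992319933173
blue0 [ 476.72037198 -226.7094179 ] -163.29771799459112 99.89405334580377
blue1 [ 640.785467   -272.42547263] -47.421808232035914 101.07286021993212
green1 [ 475.36339013 -222.12052886] -166.04081866391644 99.9895172904902
```

```bash
python3 -m creep '[{"dp":[0,6,0],"angular":[0,0,0],"fingers":0},{"dp":[0,12,0],"angular":[0,0,0],"fingers":0},{"dp":[0,16,-15],"angular":[0,0,0],"fingers":0},{"dp":[0,16,-50],"angular":[0,0,0],"fingers":0},{"dp":[0,16,-90],"angular":[0,0,0],"fingers":0}]'
python3 -m creep '[{"dp":[-35,20,-10],"angular":[0,0,0],"fingers":0},{"dp":[-75,40,-20],"angular":[0,0,0],"fingers":0},{"dp":[-110,60,-30],"angular":[0,0,0],"fingers":0},{"dp":[-145,80,-30],"angular":[0,0,0],"fingers":0},{"dp":[-160,80,-30],"angular":[0,0,0],"fingers":0}]'
python3 - <<'E'
from h import *
chk('w10.png')
a=optics.grab_frame('side');cv2.imwrite('pics/s10.png',cv2.resize(a[175:335,255:455],None,fx=3.75,fy=3.75,interpolation=cv2.INTER_CUBIC))
a=optics.grab_frame('top');cv2.imwrite('pics/t10.png',cv2.resize(a[115:265,240:480],None,fx=3.3333,fy=3.3333,interpolation=cv2.INTER_CUBIC))
st()
E
```

```text
clock: 5.75
eef_pos: [622.0, -155.9, 142.9]
tcp_rot: [-3.137, 0.0, 1.304]
contact_force: [1.5, 0.2, 0.9]
opening: -0.004
clock: 6.17
eef_pos: [660.8, -336.9, 175.5]
tcp_rot: [3.137, 0.002, 1.303]
contact_force: [-0.6, 0.4, -0.1]
opening: -0.0
6.22 [ 658.6 -338.   174.5] [1.799e+02 1.000e-01 7.460e+01] [-1.3 -1.5 -0.3] -0.0 [-0.48  0.58  1.41 -0.    1.15 -0.21]
hub in tool [ 108.6 -121.6  108.8]
6.32 [ 657.9 -332.7  173.5] [-179.9   -0.    74.7] [-1.   0.7 -1. ] -0.0 [-0.47  0.58  1.41  0.    1.15 -0.2 ]
```

View pics/w10.png

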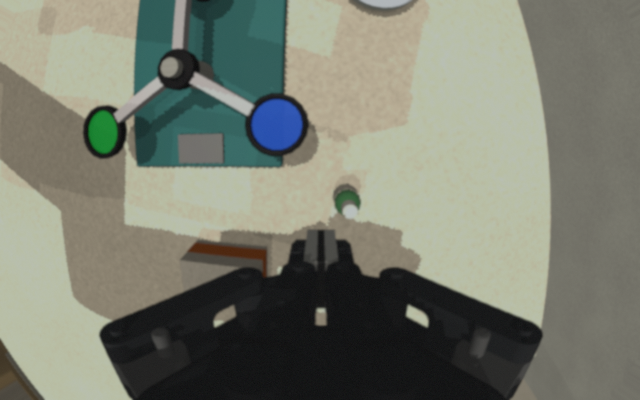

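View pics/s10.png

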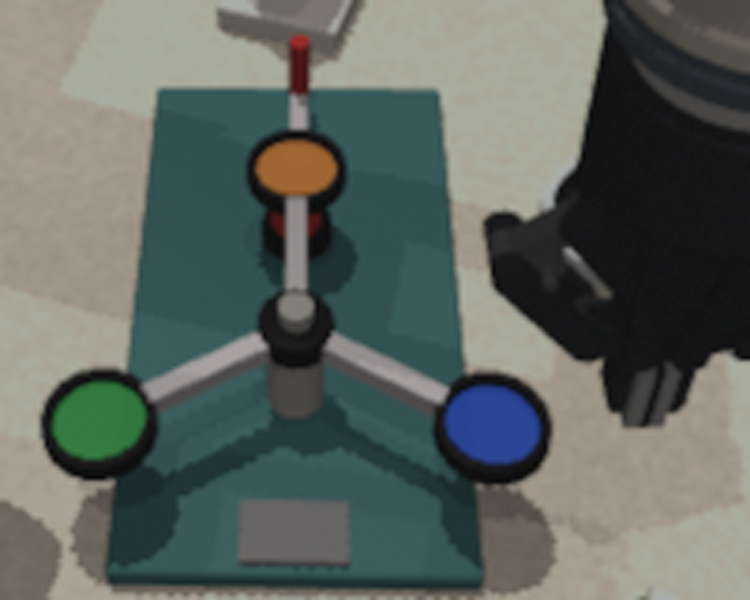

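View pics/t10.png

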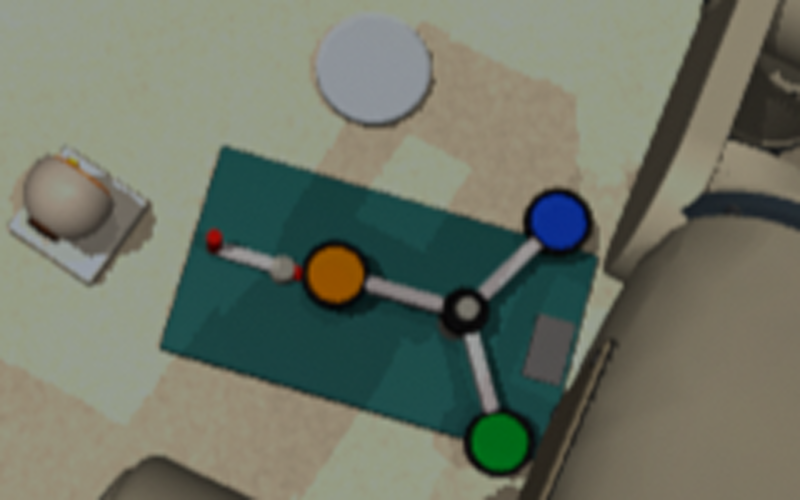

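Run:
```python
from h import *
D={}
for k,a,b in [('amber',(336,274),(297,168)),('blue',(559,221),(492,427)),('green',(499,442),(99,422)),('post',(215,237),(300,42))]:
    D[k]=tri([ray('top',T(a)),ray('side',S(b))])[0];print(k,D[k])
h=(D['amber']+D['green']+D['blue'])/3;print(h)
for k in D:
    d=D[k]-h;print(k,np.degrees(np.arctan2(d[1],d[0])),np.hypot(*d[:2]))
print(go([607,-12,180],60))
```

```text
amber [ 601.07955813 -105.06036989   73.21015213]
blue [ 640.56153517 -273.4219474    71.80666407]
green [ 475.31616552 -223.09156861   71.51251208]
post [629.45507882 -15.11646134  73.70492887]
[ 572.31908627 -200.52462863   72.17644276]
amber 73.23404662273677 99.70250467494955
blue -46.88896273325991 99.85514966910036
green -166.9035562730704 99.59334020878622
post 72.87262237336213 194.01213916433363
(array([ 295.8, -134. ,   -6.3]), array([-0.001, -0.   ,  0.256]))
```

```bash
python3 -m creep '[{"dp":[35,-15,-1],"angular":[0,0,0],"fingers":0},{"dp":[70,-32,-2],"angular":[0,0,0],"fingers":0},{"dp":[105,-48,-3],"angular":[0,0,0],"fingers":0},{"dp":[140,-64,-4],"angular":[0,0,0],"fingers":0},{"dp":[175,-80,-5],"angular":[0,0,0.02],"fingers":0}]'
python3 -c "
from h import *
st();print(go([599,-5,170],73))"
```

```text
clock: 6.73
eef_pos: [625.7, -138.3, 179.0]
tcp_rot: [-3.14, -0.0, 1.287]
contact_force: [0.1, -0.3, 0.4]
opening: 0.001
6.73 [ 625.7 -138.3  179. ] [-179.9   -0.    73.7] [ 0.1 -0.3  0.4] 0.0 [-0.22  0.43  1.64  0.    1.07  0.06]
(array([120.4, -63. ,   9.1]), array([-0.001, -0.   ,  0.013]))
```

```bash
python3 -m creep '[{"dp":[32,-17,2],"angular":[0,0,0],"fingers":0},{"dp":[64,-34,4],"angular":[0,0,0.01],"fingers":0},{"dp":[96,-51,6],"angular":[0,0,0.01],"fingers":0},{"dp":[120,-63,9],"angular":[0,0,0.01],"fingers":0},{"dp":[120,-63,9],"angular":[0,0,0.01],"fingers":0}]'
python3 - <<'E'
from h import *
im=optics.grab_frame('wrist');cv2.imwrite('pics/w11.png',im)
a=optics.grab_frame('side');cv2.imwrite('pics/s11.png',a)
st();print(go([599,-5,50],73))
E
```

```text
clock: 7.15
eef_pos: [597.6, -2.8, 169.6]
tcp_rot: [-3.139, -0.001, 1.28]
contact_force: [1.3, 0.6, 0.2]
opening: -0.001
7.25 [599.2  -6.6 170.2] [-180.     0.    73.3] [ 0.1 -0.2 -0.3] 0.0 [-0.01  0.38  1.75  0.    1.02  0.28]
(array([  1.5,  -0.6, 120.2]), array([-0.001,  0.   ,  0.005]))
```

View pics/w11.png

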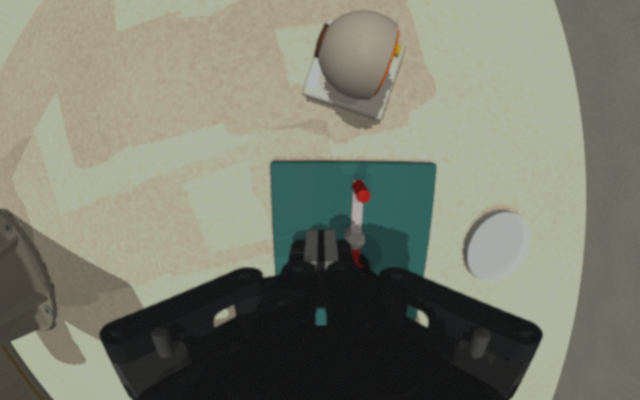

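View pics/s11.png

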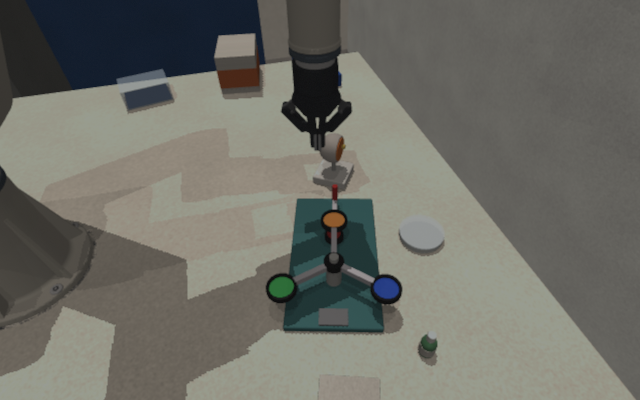

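```bash
python3 -m creep '[{"dp":[1,0,30],"angular":[0,0,0],"fingers":0},{"dp":[1,0,60],"angular":[0,0,0],"fingers":0},{"dp":[1,0,90],"angular":[0,0,0],"fingers":0},{"dp":[1,0,112],"angular":[0,0,0],"fingers":0},{"dp":[1,0,120],"angular":[0,0,0],"fingers":0}]'
python3 - <<'E'
from h import *
im=optics.grab_frame('wrist');cv2.imwrite('pics/w12.png',im)
a=optics.grab_frame('side');cv2.imwrite('pics/s12.png',cv2.resize(a[100:280,230:455],None,fx=3.3,fy=3.3,interpolation=cv2.INTER_CUBIC))
st()
s=r.sense();M=R.from_euler('xyz',s['tcp_rot']);
for n,p in [('pivot',[613.3,-66.5,50]),('post',[629.5,-14.5,50])]: print(n,M.inv().apply(np.array(p)-s['eef_pos']))
E
```

```text
clock: 7.67
eef_pos: [598.1, -8.4, 47.0]
tcp_rot: [-3.137, 0.001, 1.276]
contact_force: [-0.8, 0.2, 0.0]
opening: -0.001
7.77 [599.3  -8.2  48.9] [-1.798e+02  1.000e-01  7.310e+01] [ 0.5  0.1 -0.4] 0.0 [-0.02  0.54  1.82 -0.    0.79  0.28]
pivot [-51.69462952  30.37711073  -1.13413996]
post [ 2.76900653 30.76434665 -1.18309127]
```

View pics/w12.png

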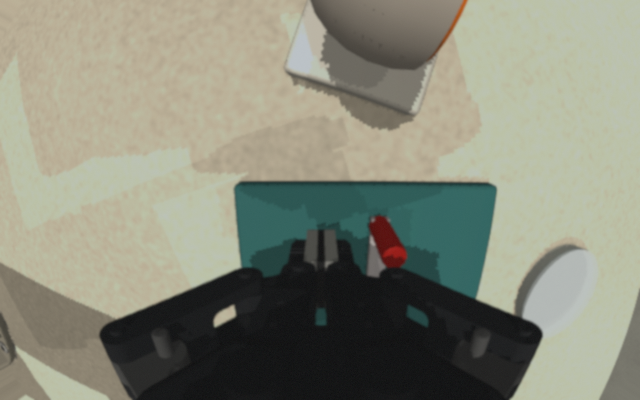

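View pics/s12.png

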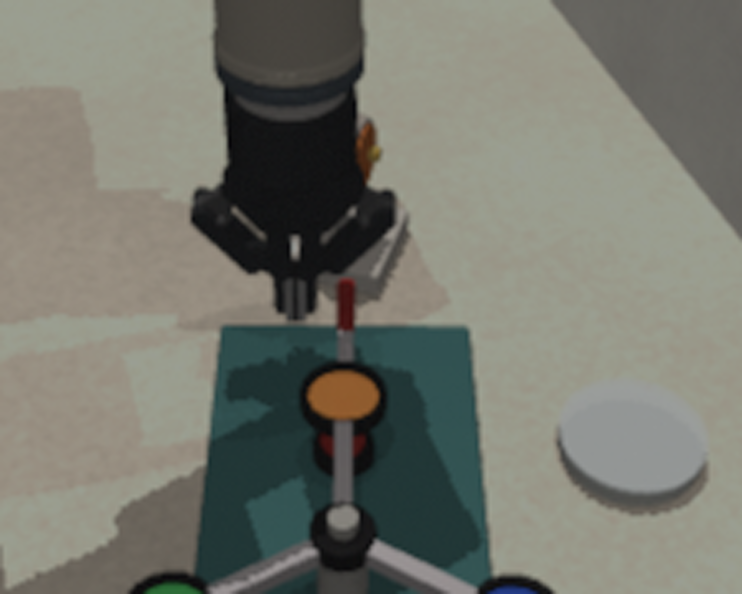

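```bash
python3 -m creep '[{"dp":[0,3,0],"angular":[0,0,0],"fingers":0},{"dp":[0,6,0],"angular":[0,0,0],"fingers":0},{"dp":[0,8,0],"angular":[0,0,0],"fingers":0}]'
python3 -m creep '[{"dp":[1.1,2.8,0],"angular":[0,0,0.052],"fingers":0},{"dp":[2,5.6,0],"angular":[0,0,0.105],"fingers":0},{"dp":[2.8,8.4,0],"angular":[0,0,0.157],"fingers":0},{"dp":[3.4,11.3,0],"angular":[0,0,0.21],"fingers":0},{"dp":[3.9,14.2,0],"angular":[0,0,0.262],"fingers":0}]'
cat >> h.py <<'E'
def chp(name):
    s=r.sense();M=R.from_euler('xyz',s['tcp_rot'])
    im=optics.grab_frame('wrist');cv2.imwrite('pics/'+name,im)
    h=M.inv().apply(np.array([613.3,-66.5,50])-s['eef_pos']);st();print('pivot in tool',np.round(h,1),'lever approx deg',73.1-np.degrees(s['tcp_rot'][2]))
E
python3 -c "
from h import *
chp('w13.png')"
```

```text
clock: 8.02
eef_pos: [609.8, -10.3, 52.1]
tcp_rot: [3.139, -0.001, 1.277]
contact_force: [0.7, -0.2, -0.7]
opening: -0.002
clock: 8.43
eef_pos: [623.5, -10.5, 51.6]
tcp_rot: [3.14, -0.001, 1.012]
contact_force: [-1.1, -0.3, 0.5]
opening: -0.003
8.48 [624.1 -10.5  51.6] [ 1.799e+02 -1.000e-01  5.780e+01] [-0.2 -0.1  0.4] -0.0 [-0.02  0.56  1.76  0.    0.82  0.54]
pivot in tool [-52.9  21.1   1.5] lever approx deg 15.108196067176081
```

View pics/w13.png

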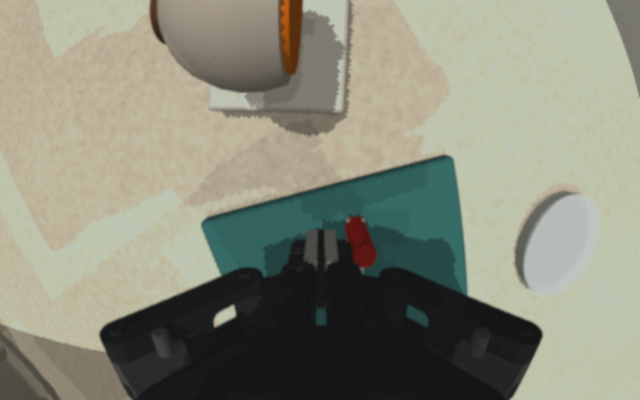

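```bash
python3 -m creep '[{"dp":[1.1,2.8,0],"angular":[0,0,0.052],"fingers":0},{"dp":[2,5.6,0],"angular":[0,0,0.105],"fingers":0},{"dp":[2.8,8.4,0],"angular":[0,0,0.157],"fingers":0},{"dp":[3.4,11.3,0],"angular":[0,0,0.21],"fingers":0},{"dp":[3.9,14.2,0],"angular":[0,0,0.262],"fingers":0}]'
python3 -c "
from h import *
chp('w14.png')"
python3 -m creep '[{"dp":[1.1,2.8,0],"angular":[0,0,0.052],"fingers":0},{"dp":[2,5.6,0],"angular":[0,0,0.105],"fingers":0},{"dp":[2.8,8.4,0],"angular":[0,0,0.157],"fingers":0},{"dp":[3.4,11.3,0],"angular":[0,0,0.21],"fingers":0}]'
python3 -c "
from h import *
chp('w15.png')"
```

```text
clock: 8.9
eef_pos: [637.4, -14.6, 51.3]
tcp_rot: [3.141, -0.001, 0.751]
contact_force: [-0.5, -0.3, 0.0]
opening: 0.004
8.95 [637.9 -14.8  51.4] [ 1.799e+02 -1.000e-01  4.280e+01] [-0.2  1.1 -0.1] -0.0 [-0.03  0.58  1.73  0.    0.83  0.8 ]
pivot in tool [-53.   21.5   1.3] lever approx deg 30.04341160016208
clock: 9.28
eef_pos: [647.4, -20.4, 51.1]
tcp_rot: [3.141, -0.001, 0.543]
contact_force: [-1.6, 1.3, 0.7]
opening: -0.002
9.33 [647.9 -20.7  51.2] [ 1.80e+02 -1.00e-01  3.09e+01] [-0.1  0.6  0.6] 0.0 [-0.03  0.59  1.7   0.    0.84  1.  ]
pivot in tool [-53.   21.8   1.1] lever approx deg 42.01021179962039
```

View pics/w15.png

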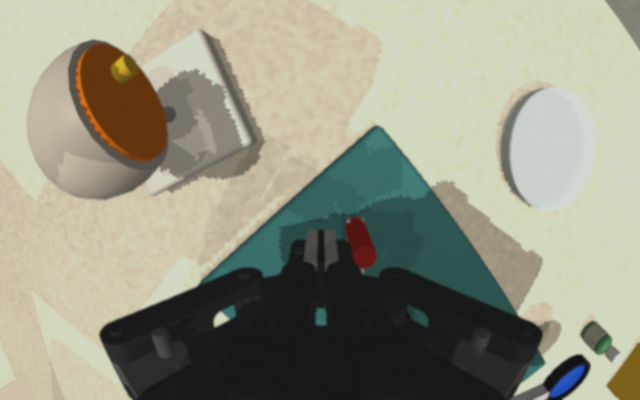

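```bash
python3 -m creep '[{"dp":[0.7,1.8,0],"angular":[0,0,0.035],"fingers":0},{"dp":[1.4,3.7,0],"angular":[0,0,0.07],"fingers":0},{"dp":[2,5.6,0],"angular":[0,0,0.105],"fingers":0},{"dp":[2.5,7.4,0],"angular":[0,0,0.14],"fingers":0}]'
python3 -m creep '[{"dp":[0,1,0],"angular":[0,0,0.017],"fingers":0},{"dp":[0,1,0],"angular":[0,0,0.017],"fingers":0}]'
python3 -c "
from h import *
chp('w16.png')"
```

```text
clock: 9.67
eef_pos: [653.4, -25.4, 51.0]
tcp_rot: [3.141, -0.001, 0.404]
contact_force: [-1.1, 1.2, -0.1]
opening: -0.003
clock: 9.83
eef_pos: [653.9, -26.5, 50.9]
tcp_rot: [3.141, -0.001, 0.387]
contact_force: [0.2, 0.2, 0.7]
opening: 0.002
9.88 [653.7 -26.5  50.7] [180.   -0.   22.2] [0.4 0.3 0.8] -0.0 [-0.04  0.6   1.69 -0.    0.85  1.14]
pivot in tool [-52.7  21.7   0.8] lever approx deg 50.913325356879426
```

Now millimetre steps until the force shows the stop.

```bash
for i in 1; do python3 -m creep '[{"dp":[0,1,0],"angular":[0,0,0.01],"fingers":0},{"dp":[0,1,0],"angular":[0,0,0.01],"fingers":0}]'; done
python3 -m creep '[{"dp":[0,1,0],"angular":[0,0,0],"fingers":0},{"dp":[0,1,0],"angular":[0,0,0],"fingers":0}]'
python3 - <<'E'
from h import *
chp('w17.png')
a=optics.grab_frame('side');cv2.imwrite('pics/s17.png',cv2.resize(a[150:310,255:455],None,fx=3.75,fy=3.75,interpolation=cv2.INTER_CUBIC))
a=optics.grab_frame('top');cv2.imwrite('pics/t17.png',cv2.resize(a[115:265,240:480],None,fx=3.3333,fy=3.3333,interpolation=cv2.INTER_CUBIC))
E
```

```text
clock: 10.05
eef_pos: [653.9, -27.4, 50.5]
tcp_rot: [3.142, -0.0, 0.376]
contact_force: [0.1, 1.3, 0.9]
opening: 0.0
clock: 10.22
eef_pos: [654.2, -28.3, 50.3]
tcp_rot: [3.142, -0.0, 0.376]
contact_force: [-0.3, 1.1, 0.2]
opening: -0.002
10.27 [654.1 -28.3  50.3] [180.   -0.   21.6] [0.3 1.  0.5] -0.0 [-0.05  0.6   1.69 -0.    0.85  1.15]
pivot in tool [-52.1  20.4   0.3] lever approx deg 51.53719778563173
```

View pics/s17.png

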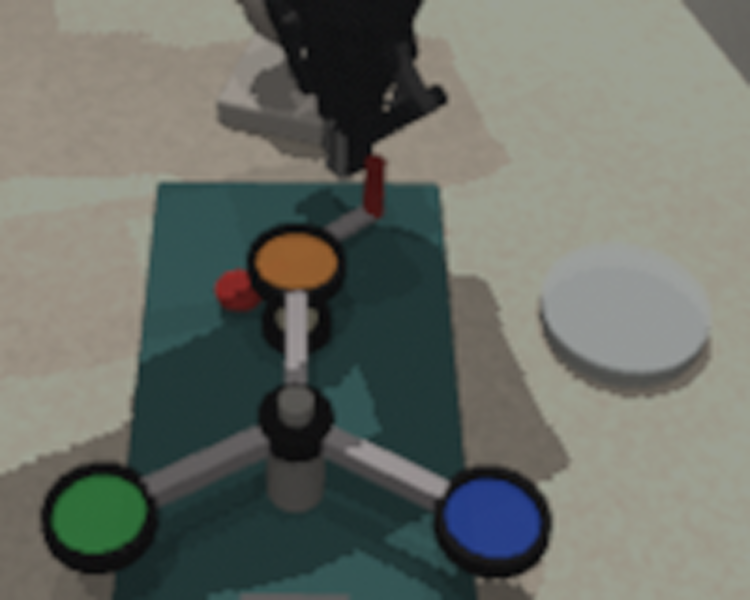

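View pics/w17.png

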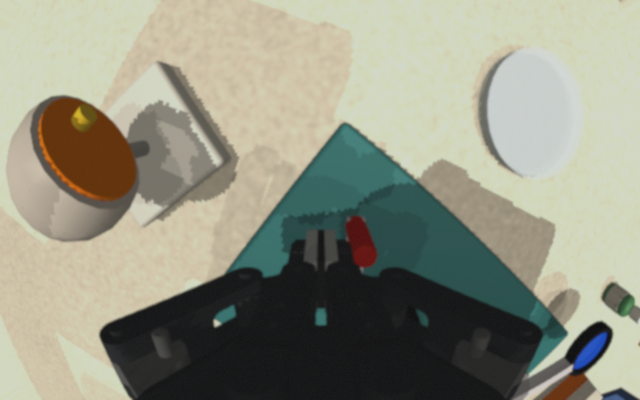

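```bash
for i in 1; do python3 -m creep '[{"dp":[0,1,0],"angular":[0,0,0],"fingers":0},{"dp":[0,1,0],"angular":[0,0,0],"fingers":0}]'
python3 -m creep '[{"dp":[0,1,0],"angular":[0,0,0],"fingers":0},{"dp":[0,1,0],"angular":[0,0,0],"fingers":0}]'; done
```

```text
clock: 10.53
eef_pos: [654.3, -28.9, 50.2]
tcp_rot: [-3.141, 0.0, 0.376]
contact_force: [-0.2, 3.6, 0.8]
opening: -0.0
clock: 10.7
eef_pos: [654.4, -29.2, 50.2]
tcp_rot: [-3.14, 0.0, 0.376]
contact_force: [-1.8, 7.6, 1.6]
opening: -0.001
```

```bash
python3 -m creep '[{"dp":[0,-6,0],"angular":[0,0,0],"fingers":0},{"dp":[0,-14,0],"angular":[0,0,0],"fingers":0},{"dp":[0,-16,-25],"angular":[0,0,0],"fingers":0},{"dp":[0,-16,-65],"angular":[0,0,0],"fingers":0},{"dp":[0,-16,-105],"angular":[0,0,0],"fingers":0}]'
python3 -m creep '[{"dp":[-5,-26,-130],"angular":[0,0,0],"fingers":0},{"dp":[-15,0,-135],"angular":[0,0,0],"fingers":0}]'
python3 - <<'E'
from h import *
st();print(go([400,-20,300],21.6))
E
```

```text
clock: 11.12
eef_pos: [647.4, -14.8, 155.0]
tcp_rot: [-3.141, 0.003, 0.376]
contact_force: [0.2, 0.5, 0.8]
opening: 0.001
clock: 11.28
eef_pos: [639.7, -12.2, 238.8]
tcp_rot: [-3.141, 0.0, 0.377]
contact_force: [0.4, 0.8, -0.2]
opening: -0.001
11.28 [639.7 -12.2 238.8] [-180.     0.    21.6] [ 0.4  0.8 -0.2] -0.0 [-0.02  0.37  1.59  0.    1.18  1.17]
(array([-225.8,  -81. ,  -61.1]), array([-0.,  0., -0.]))
```

```bash
python3 -m creep '[{"dp":[-35,-13,-10],"angular":[0,0,0],"fingers":0},{"dp":[-71,-26,-20],"angular":[0,0,0],"fingers":0},{"dp":[-107,-39,-30],"angular":[0,0,0],"fingers":0},{"dp":[-143,-52,-40],"angular":[0,0,0],"fingers":0},{"dp":[-179,-65,-50],"angular":[0,0,0],"fingers":0}]'
python3 -m creep '[{"dp":[-30,10,-10],"angular":[0,0,0],"fingers":0},{"dp":[-60,20,-10],"angular":[0,0,0],"fingers":0},{"dp":[-60,20,-10],"angular":[0,0,0],"fingers":0},{"dp":[-60,20,-10],"angular":[0,0,0],"fingers":0}]'
python3 - <<'E'
from h import *
chp('w18.png')
a=optics.grab_frame('side');cv2.imwrite('pics/s18.png',cv2.resize(a[175:335,255:455],None,fx=3.75,fy=3.75,interpolation=cv2.INTER_CUBIC))
a=optics.grab_frame('top');cv2.imwrite('pics/t18.png',cv2.resize(a[115:265,240:480],None,fx=3.3333,fy=3.3333,interpolation=cv2.INTER_CUBIC))
E
```

```text
clock: 11.7
eef_pos: [447.8, -18.9, 287.3]
tcp_rot: [3.141, 0.0, 0.376]
contact_force: [-0.8, 0.3, 0.8]
opening: 0.001
clock: 12.03
eef_pos: [400.6, -60.1, 297.6]
tcp_rot: [3.141, -0.001, 0.374]
contact_force: [-0.1, -0.2, -0.7]
opening: -0.001
12.08 [401.6 -59.7 297.5] [ 1.80e+02 -1.00e-01  2.15e+01] [ 1.  -0.5 -0.3] 0.0 [-0.15 -0.07  1.98 -0.    1.23  1.04]
pivot in tool [195.3  83.4 247.9] lever approx deg 51.671487443878
```

View pics/s18.png

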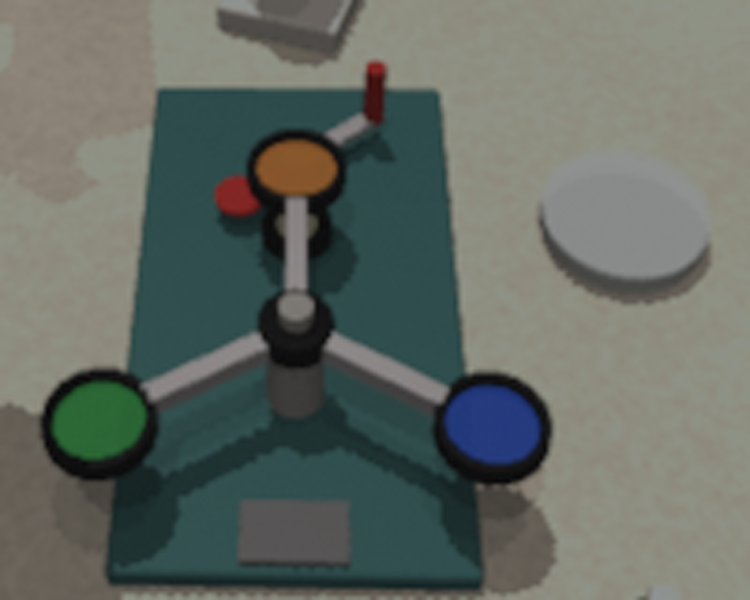

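View pics/t18.png

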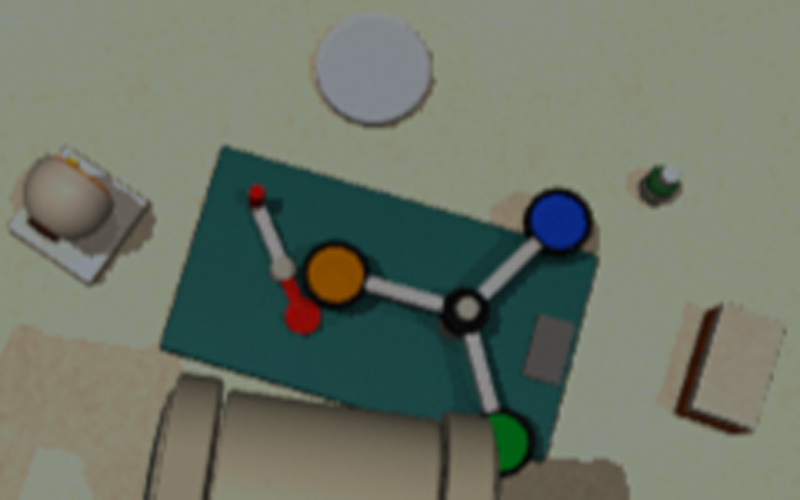

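View pics/w18.png

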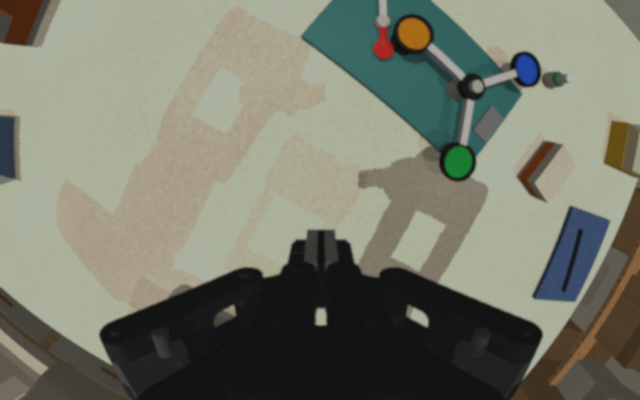

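Run:
```python
from h import *
a=tri([ray('top',T((215,237))),ray('side',S((300,42)))])[0]
b=tri([ray('top',T((257,191))),ray('side',S((376,69)))])[0]
u=np.array([np.cos(np.radians(73.1)),np.sin(np.radians(73.1))]);pv=a[:2]-55*u
d=b[:2]-pv;print(a,b,np.hypot(*d),73.1-np.degrees(np.arctan2(d[1],d[0])), 'chord deg',np.degrees(2*np.arcsin(np.linalg.norm(b[:2]-a[:2])/110)))
```

```text
[629.45507882 -15.11646134  73.70492887] [664.22780225 -46.62158306  72.55203013] 54.97956555932399 50.50989307838357 chord deg 50.49985543986569
```

```bash
python3 -c "
from h import *
st();print(r.sign_off())"
```

```text
12.18 [402.2 -59.3 297.2] [180.   -0.   21.5] [ 0.5  0.6 -0. ] 0.0 [-0.15 -0.07  1.98  0.    1.23  1.04]
the job is handed in; nothing more can be done
None
```

The amber glass is over the lamp window, the shutter is open to its stop, and I handed the job in at 12.2 s. I pushed the amber arm about 117° anticlockwise with the shut fingertips. I then checked the wheel in the pictures, and only after that pushed the red post clockwise.

- **Wheel:** triangulated from the top and side cameras, the arms put amber at 73.1–73.2°. The stand's +y axis lies at 72.9–73.4°, so amber is centred to within about 0.5°.
- **Shutter:** at the end the force on the finger rose from about 1 N to 7.6 N while it advanced only about 1 mm, which I took as the stop. The post measured from the pictures gives 50.5° of turn, against 51.6° for fully open. That 1° gap is about 1 mm at the post and within my pixel error, so the force is the stronger evidence. The last pictures show the red blade clear of the barrel.
- **Surroundings:** the stand and the eye model, dish, vial and carton looked unmoved in the last top picture. The hand was clear, about 300 mm above the bench, and contact force read about zero.

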